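Lock the hub of a bench tube rotator

ROBOT

A 7-joint arm with a two-finger parallel gripper is mounted at the origin on the work surface. World frame = base frame: x ahead of the robot, y to its left, z up, the work surface at z = 0. Lengths are in m, angles in rad, forces in N, time in s.
With the tool pointing down it reaches from about 0.425 to 0.925 m from the base axis. Payload 6.8 kg.
Tool frame: the origin (TCP) lies at the centre of the arm's flange, where the gripper is bolted on; the fingertips stand 173 mm ahead of it and the grasp point (between the pads) lies 155 mm ahead of it (finger_overhang is the distance from the TCP to the fingertips, in m); y points along the fingers, z is the direction in which the jaws open and shut, and the axes are right-handed (so a half turn about y gives the same grasp; the last joint's range is limited). The gripper opens to 85 mm and grips with 20 to 120 N. Pads are 22 mm wide; open, the fingers measure 114 mm over their backs; the gripper's body (76 mm by 85 mm) begins 54 mm behind the grasp point. The pads swing forward as they close: fully open they stand 13 mm farther back than shut.
Start: joints at [-1.413, 0.477, 0.022, 1.555, -0.011, 1.109, -0.083], TCP at [0.177, 0.651, 0.405] pointing down, gripper open.
Joint ranges: [-2.96, 2.96], [-0.34, 2.1], [-1.41, 1.46], [0.24, 2.44], [-1.37, 4.51], [0.17, 1.92], [-2.96, 2.96]. Speed limits (rad/s): [2.39, 2.39, 3.14, 3.14, 3.14, 3.14, 3.14].

INTERFACE

Orientations are given as a rotation vector (axis times angle).
In Python, from bench import get_obs, grab_frame, hand_in, finger_overhang gives the robot as it stands. The module is installed in compiled form; this text tells all that it offers.
- The arm moves only by the shell command python3 -m jog 'ROWS' [FORCE]. ROWS is JSON, a list of rows, each a list of 3 entries, a list of its own where there are three numbers: the shift along the tool's x, y, z in cm, then the turn about the tool's y in rad, then the gripper command: -1 is fully open, 1 is shut, values between are in proportion. In form: [[[x, y, z], twist, gripper], ...]. A call has 1 to 10 rows; each row is the pose to reach, as a shift and turn from the pose commanded when the call began, along the tool's axes at that moment; what a row does not reach only later rows make up. A row lasts 1/8 s, in which the tool goes at most 62.5 mm and 10.7 degrees, less where a joint would pass 70% of its speed; a pose out of reach is approached as far as the arm can. A call with a gripper value outside its range is refused whole. The fingers move at their own pace and stop on an object; FORCE is the grip in N (left out, the last holds). Time passes only in rows, so rows that repeat a pose let the fingers close. It gives the time, the measured TCP pose, the force and the opening at its end, in the units of the state.
- get_obs(): the state, without advancing time (a new reading comes with each control period).
- grab_frame(name): name is "scene" or "top"; returns a dict with "image" (384x512x3 uint8, blue, green, red), "fx", "fy", "cx", "cy" (pixels), "origin" and "rotation" of the camera in the world. Camera axes: x right, y up, looking along -z (the intrinsics and any distortion apply to the point x, -y, -z); pixel columns grow to the right and rows downward; lengths in m; the calibration is good to about 2 mm. A picture is of the moment at which its call begins. There is no depth.
- hand_in(): hands the job in, once; it reports no verdict.
The state is a dict: "clock": time; "joints": joint angles; "qvel": joint speeds; "tau": joint torques, N m; "tcp_pos": TCP position; "orientation": TCP orientation; "contact_force": force on the tool from outside, world axes, zero at the start; "moment": the same for the moment, N m; "grip_width": finger opening in m.
Only numpy, scipy, OpenCV 4.12 (cv2) and the standard library are available. Lean on these libraries where they do the work, as an engineer would, in place of code of your own. Each camera call takes 0.05 s, during which the arm holds its last target.

TASK

Lock the tube rotator's hub: with a fingertip push the yellow posts round until the slot in the blue disc lines up with the steel locking bar, and then push the bar by its red tab straight through the slot until it is fully home against the stop at the end of the keeper. Only push: the bar must stay down in its guide and never be lifted, nothing is to be picked up, and the labware on and around the rotator stays standing where it is.

Things in the scene. Friction and masses are not known exactly. Their poses are not given: they have to be found in the camera images.
- rotator: Fixed white box with an aluminium deck 80 mm above the bench, 200 mm (x) by 280 mm (y, from -195 to +85 mm). Origin on the bench straight below the disc's axis; z up; +y is the way the bar is pushed. Along the line x = 0 on the deck stand the guide channel, the disc and the keeper.
- guide (a point): Middle of the channel floor. Fixed open-topped steel channel for the bar, from rotator y = -185 to -48 mm, inside 15 mm wide, walls 5 mm thick; floor 5 mm and wall tops 13 mm above the deck.
- disc (a joint): Angle of the disc about the vertical, rad, positive anticlockwise from above. The slot lies along the bar's line (rotator y) at 0 and equally at +pi or -pi. Turns endlessly either way with no stops; friction of about 2 N at a post, and it stays where it is left.
- disc_top (a point): Point on the disc's axis at its top face, 19 mm above the deck; its y axis lies along the slot, z up. Blue disc, 84 mm diameter, cut right across its middle by a straight slot 18 mm wide (22 mm at its flared mouths) and 14 mm deep, its dark bottom level with the channel floor.
- post_a (a point): Centre, half-way up, of one of the two upright yellow posts on the disc: 14 mm diameter, 30 mm tall, standing from the disc's top face, 30 mm from its axis on its +x side (square to the slot).
- post_b (a point): The same for the other post, 30 mm from the axis on the disc's -x side.
- bar_tip (a point): Centre of the front end, 6 mm above the underside, of the loose steel bar in the guide: 120 mm long (its y axis, pointing to the disc), 12 mm wide and high, 0.24 kg, the last 10 mm tapered to 8 mm wide. It starts 4 to 20 mm short of the disc's rim, slides with 1 to 3 N, and can tip up if pushed high and hard against a stop.
- bar_mid (a point): Centre of the bar, 60 mm behind its tip, 6 mm above its underside.
- tab (a point): Centre of the rear face (the one to push) of the bar's upright red tab: 34 mm wide, 32 mm tall, 8 mm thick, at the very rear end of the bar, its lower edge level with the bar's top and 4 mm above the channel walls. It is 120 mm behind bar_tip and 22 mm above it.
- keeper_stop (a point): Centre of the keeper's stop face (rotator y = +66 mm, 11 mm above the deck), where bar_tip arrives when fully home. The keeper is an open-topped steel fork from y = +48 mm, inside 20 mm wide, floor 5 mm and walls 19 mm above the deck.
- jar: Small amber jar with blue cap standing on the deck, 34 mm diameter, 45 mm tall; origin under its centre. Leave alone.
- bottle: Amber media bottle with blue cap on the bench, 66 mm diameter, 130 mm tall; origin under its centre. Leave alone.
- rack: Steel rack, 54 x 78 mm, of six glass tubes with red and orange caps, 129 mm tall, on the bench; origin under its centre. Leave alone.
- dishes: Stack of three closed culture dishes on the bench, 92 mm diameter, 45 mm tall; origin under its centre. Leave alone.
There are look-alikes about, which are no part of the job. Of the things that look like the part that bears bar_tip, the smallest one is meant.

How it is judged:
On the way, in this order (a step that is already met when the one before it is completed fails the run):
1. the slot is lined up with the bar (within 0.18 rad) while the bar is still clear of the disc's slot (angle between the y axis of disc_top and the y axis of rotator, either way round below 0.18 rad and y of bar_tip in the frame of rotator below -0.033 m), for 0.2 s.
2. the bar is pushed through the slot, home in the keeper (y of bar_tip in the frame of rotator above 0.061 m), for 0.1 s.
At the end, for the whole second after the job is handed in: The bar lies flat through the slot, its tip within 5 mm of the stop, 6 mm of the keeper's centre line and 4 mm of its resting height; the slot is within 0.12 rad of the bar; jar, bottle, rack and dishes stand upright (0.15 rad) within 20 mm of where they were (y of bar_tip in the frame of rotator above 0.061 m and x of bar_tip in the frame of rotator between -0.006 and 0.006 m and z of each of bar_tip, bar_mid in the frame of rotator below 0.095 m and angle between the y axis of disc_top and the y axis of rotator, either way round below 0.12 rad and distance of each of jar, bottle, rack, dishes from where it was at the start of the episode below 0.02 m and angle between each of jar, bottle, rack, dishes's own z axis and vertical below 0.15 rad); the robot touches nothing.
It fails at once if the bar is lifted out of its guide (its middle more than 10 mm up) (z of bar_mid in the frame of rotator above 0.101 m).
It fails at once if the jar is shifted by more than 20 mm, lifted or tipped (distance of jar from where it was at the start of the episode above 0.02 m or angle between jar's own z axis and vertical above 0.3 rad).
It fails at once if the media bottle is shifted by more than 20 mm, lifted or tipped (distance of bottle from where it was at the start of the episode above 0.02 m or angle between bottle's own z axis and vertical above 0.3 rad).
It fails at once if the tube rack is shifted by more than 20 mm, lifted or tipped (distance of rack from where it was at the start of the episode above 0.02 m or angle between rack's own z axis and vertical above 0.3 rad).
It fails at once if the dish stack is shifted by more than 20 mm, lifted or tipped (distance of dishes from where it was at the start of the episode above 0.02 m or angle between dishes's own z axis and vertical above 0.3 rad).
It also fails if it takes over 48 s, if anything falls off the work surface, if the arm or the gripper's body presses on something with over 40 N, if the wrist force passes 120 N, or if a joint passes its speed limit or range.

## Working session

There is one attempt and no reset: what is moved stays moved. The work goes in short steps, Python scripts to look and compute and a shell command to move; the robot and the scene stay as the last step left them, time stands still between calls to the robot, and variables do not carry over. Pictures are saved under pics/ and viewed, and the job is handed in when it is done.

```bash
mkdir -p pics; ls
python3 - <<'E'
from bench import *
import cv2,json
o=get_obs()
print({k:o[k] for k in ['clock','tcp_pos','orientation','contact_force','grip_width']}, finger_overhang if not callable(finger_overhang) else finger_overhang())
for n in ['scene','top']:
    f=grab_frame(n); cv2.imwrite(f'pics/{n}0.png',f['image'])
    print(n,{k:f[k] for k in f if k!='image'})
E
```

```text
pics
{'clock': 0.0, 'tcp_pos': array([0.177225  , 0.65102788, 0.40374598]), 'orientation': array([-1.56252916,  0.20876294, -0.2085873 ]), 'contact_force': array([ 0.09411827, -0.75728272,  0.04948673]), 'grip_width': 0.08504889146068247} 0.1734
scene {'fx': 368.2441998987083, 'fy': 368.2441998987083, 'cx': 254.90006949492093, 'cy': 186.687159634596, 'origin': array([0.98328437, 0.4959169 , 0.59520322]), 'rotation': array([0.44898309, 1.10366803, 2.17257636])}
top {'fx': 445.5252593588831, 'fy': 445.5252593588831, 'cx': 255.58774672667437, 'cy': 194.79638398827709, 'origin': array([0.47375182, 0.00892174, 1.14290071]), 'rotation': array([ 0.01809773, -0.02778684, -1.55024876])}
```

View pics/scene0.png

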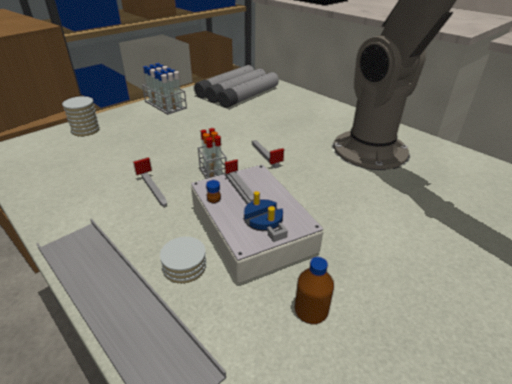

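View pics/top0.png

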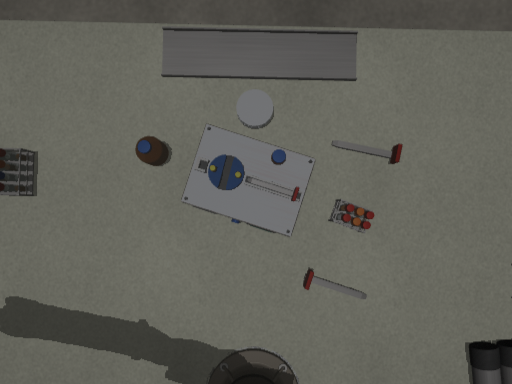

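The parts that could be taken for the bar are, by top-view tab pixel: (296,194) in the channel on the deck, (397,152) loose on the bench and longer, and (310,280) loose on the bench. I choose the one in the guide at (296,194), since it is the smallest and sits in the channel. Next I check that choice in a close crop and measure.

```bash
cat > h.py <<'E'
import numpy as np,cv2
from scipy.spatial.transform import Rotation as R
from bench import *
def cam(f):
    return np.array([[f['fx'],0,f['cx']],[0,f['fy'],f['cy']],[0,0,1]]),R.from_rotvec(f['rotation']).as_matrix(),np.array(f['origin'])
def proj(f,P):
    K,M,o=cam(f); c=(np.atleast_2d(P)-o)@M; c=c*[1,-1,-1]
    p=c@K.T; return p[:,:2]/p[:,2:]
def ray(f,u,z):
    K,M,o=cam(f); d=np.linalg.inv(K)@[u[0],u[1],1]; d=M@(d*[1,-1,-1]); return o+d*(z-o[2])/d[2]
def crop(f,x0,y0,x1,y1,s,name,im=None):
    im=f['image'] if im is None else im
    cv2.imwrite(name,cv2.resize(im[y0:y1,x0:x1],None,fx=s,fy=s,interpolation=cv2.INTER_CUBIC))
E
python3 - <<'E'
from h import *
f=grab_frame('top'); crop(f,175,115,325,245,5,'pics/topc.png')
g=grab_frame('scene'); crop(g,180,150,330,275,5,'pics/scc.png')
o=get_obs(); print(R.from_rotvec(o['orientation']).as_matrix().round(3))
for n,u in dict(tl=(208,124),tr=(314,160),br=(291,236),bl=(182,201)).items(): print(n,ray(f,u,.08).round(4))
E
```

```text
[[ 0.965 -0.     0.263]
 [-0.263 -0.001  0.965]
 [ 0.    -1.    -0.001]]
tl [0.6723 0.1201 0.08  ]
tr [ 0.5912 -0.1355  0.08  ]
br [ 0.4085 -0.0837  0.08  ]
bl [0.4866 0.1777 0.08  ]
```

View pics/topc.png

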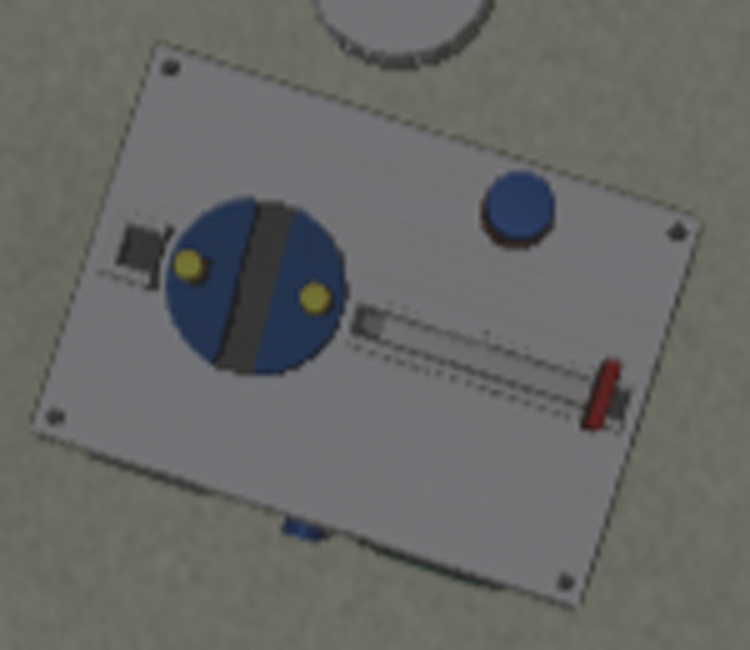

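View pics/scc.png

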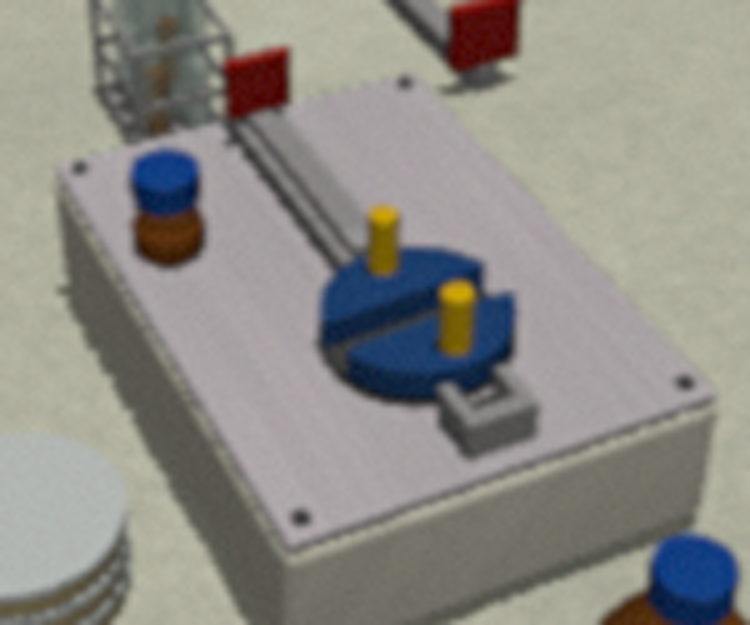

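```bash
cat > fit.py <<'E'
from h import *
from scipy.optimize import least_squares
import pickle
f=grab_frame('top'); g=grab_frame('scene')
c=lambda l,x0,y0:(np.array(l,float)+.5)/5-.5+[x0,y0]
# rotator pts: corners TL(y+,x+),TR(y-),BR,BL   (+y pushes toward left in top image; x+ is right of +y -> up)
P=np.array([[.1,.085,.08],[.1,-.195,.08],[-.1,-.195,.08],[-.1,.085,.08]])
t=c([(157,42),(703,217),(580,607),(33,432)],175,115)
s=c([(290,552),(62,175),(408,68),(715,400)],180,150)
s_use=[0,1,3]
def pose(q,P):
    return P@R.from_euler('z',q[2]).as_matrix().T+[q[0],q[1],0]
def res(q):
    r=(proj(f,pose(q,P))-t).ravel()
    r2=(proj(g,pose(q,P))-s)[s_use].ravel()
    return np.r_[r,r2]
for lab,fn in [('both',res),('top',lambda q:res(q)[:8]),('scene',lambda q:res(q)[8:])]:
    q=least_squares(fn,[.55,.07,-.3]).x; print(lab,q.round(4)); print(fn(q).reshape(-1,2).round(1).tolist())
    a=proj(f,pose(q,np.array([[0,0,.099]])))[0]; 
# disc centre from top ellipse: crop (257,287) at z=.099
d=c([(257,287)],175,115)[0]; print('disc',ray(f,d,.099).round(4))
pa=c([(188,264),(316,297)],175,115); A=[ray(f,p,.129) for p in pa]; print('posts top',A)
ps=c([(383,214),(457,290)],180,150); B=[ray(g,p,.129) for p in ps]; print('posts scene',B)
E
python3 fit.py
```

```text
both [ 0.5574  0.075  -0.2917]
[[-1.1, -1.3], [0.9, -0.4], [0.1, 1.2], [-2.3, 0.1], [-1.0, -0.2], [-2.8, -2.6], [2.3, -1.4]]
top [ 0.5571  0.0736 -0.2882]
[[-0.7, -1.1], [1.5, -0.6], [0.9, 1.2], [-1.7, 0.5]]
scene [ 0.5585  0.0776 -0.3012]
[[-1.1, 0.6], [-1.9, -2.3], [2.9, -0.2]]
disc [0.5565 0.0733 0.099 ]
posts top [array([0.56395535, 0.10310214, 0.129     ]), array([0.55010217, 0.0444516 , 0.129     ])]
posts scene [array([0.55156093, 0.04665394, 0.129     ]), array([0.56456732, 0.10359854, 0.129     ])]
```

```bash
cat >> fit.py <<'E'
print('---')
k=ray(f,c([(140,249)],175,115)[0],.087); e=ray(f,c([(623,403)],175,115)[0],.085); 
tb=ray(f,c([(603,394)],175,115)[0],.129); tp=ray(f,c([(354,318)],175,115)[0],.097)
print(k,e,'yaw',-np.arctan2(*(k-e)[:2]))
for yaw in(-.288,-.295,-.302):
    T=lambda p:(R.from_euler('z',-yaw).as_matrix()@(p-[.5572,.0742,0])).round(4)
    print(yaw,'k',T(k),'e',T(e),'tab',T(tb),'tip',T(tp),'posts',T(A[0]),T(A[1]))
sb=[ray(g,p,z) for p,z in zip(c([(257,56),(261,109)],180,150),(.129,.097))]
print('scene tab',[T(p) for p in sb],sb)
print('jar',T(ray(f,c([(518,203)],175,115)[0],.125)),'rack',T(ray(f,(353,216),.129)))
E
python3 fit.py | sed -n '/---/,$p'
```

```text
---
[0.57435151 0.12994016 0.087     ] [ 0.50598175 -0.10097371  0.085     ] yaw -0.2878597338099819
-0.288 k [0.0006 0.0583 0.087 ] e [ 0.0006 -0.1825  0.085 ] tab [-0.0008 -0.1686  0.129 ] tip [-0.0004 -0.0488  0.097 ] posts [-0.0017  0.0296  0.129 ] [ 0.0016 -0.0305  0.129 ]
-0.295 k [0.0002 0.0583 0.087 ] e [ 0.0019 -0.1825  0.085 ] tab [ 0.0004 -0.1686  0.129 ] tip [-0.     -0.0488  0.097 ] posts [-0.0019  0.0296  0.129 ] [ 0.0019 -0.0305  0.129 ]
-0.302 k [-0.0002  0.0583  0.087 ] e [ 0.0032 -0.1825  0.085 ] tab [ 0.0016 -0.1686  0.129 ] tip [ 0.0003 -0.0488  0.097 ] posts [-0.0021  0.0296  0.129 ] [ 0.0021 -0.0305  0.129 ]
scene tab [array([ 0.002 , -0.1667,  0.129 ]), array([ 1.000e-04, -1.685e-01,  9.700e-02])] [array([ 0.50951846, -0.08549617,  0.129     ]), array([ 0.50712673, -0.08671214,  0.097     ])]
jar [ 0.0726 -0.1044  0.125 ] rack [-0.0056 -0.3096  0.129 ]
```

```bash
cat > rel.py <<'E'
from h import *
import sys
O=np.array([.5575,.0744,0]); yaw=-.29; Rr=R.from_euler('z',yaw).as_matrix()
def torot(p): return Rr.T@(np.array(p)-O)
if __name__=='__main__':
    o=get_obs(); M=R.from_rotvec(o['orientation']).as_matrix()
    print('t',o['clock'],'rot tcp',torot(o['tcp_pos']).round(4),'tool yaw',np.arctan2(M[1,0],M[0,0]).round(4),'F',(Rr.T@o['contact_force']).round(1))
    if len(sys.argv)>1:
        G=O+Rr@np.array(eval(sys.argv[1])); print('shift cm',(M.T@(G-o['tcp_pos'])*100).round(2))
E
python3 rel.py '[.042,.031,.404]'
```

```text
t 0.4 rot tcp [-0.5293  0.4441  0.4045] tool yaw -0.2658 F [ 0.2 -0.1 -0.1]
shift cm [ 56.11   0.07 -42.68]
```

```bash
python3 -m jog '[[[56.1,0,-42.7],0.024,1],[[56.1,0,-42.7],0.024,1],[[56.1,0,-42.7],0.024,1],[[56.1,0,-42.7],0.024,1],[[56.1,0,-42.7],0.024,1],[[56.1,0,-42.7],0.024,1],[[56.1,0,-42.7],0.024,1],[[56.1,0,-42.7],0.024,1],[[56.1,0,-42.7],0.024,1],[[56.1,0,-42.7],0.024,1]]' 40; python3 rel.py '[.042,.031,.288]'
```

```text
clock: 1.65
tcp_pos: [0.5587, 0.1538, 0.4051]
orientation: [-1.558, 0.227, -0.228]
contact_force: [1.5, -0.6, -1.1]
grip_width: -0.0002
t 1.65 rot tcp [-0.0215  0.0764  0.4051] tool yaw -0.2895 F [ 1.6 -0.2 -1.1]
shift cm [ 6.35 11.71 -4.55]
```

```bash
python3 -m jog '[[[0,0,0],0,1],[[0,0,0],0,1]]' >/dev/null; python3 rel.py '[.042,.031,.300]'
```

```text
t 1.9 rot tcp [-0.0231  0.0779  0.4046] tool yaw -0.2902 F [-0.8  0.6  0.3]
shift cm [ 6.52 10.45 -4.69]
```

```bash
python3 -m jog '[[[6.5,0,-4.7],0,1],[[6.5,0,-4.7],0,1],[[6.5,5,-4.7],0,1],[[6.5,10.4,-4.7],0,1],[[6.5,10.4,-4.7],0,1],[[6.5,10.4,-4.7],0,1]]'; python3 rel.py '[.042,.031,.288]'
python3 - <<'E'
from h import *
g=grab_frame('scene'); crop(g,160,80,330,260,4,'pics/s1.png')
f=grab_frame('top'); crop(f,175,115,325,245,4,'pics/t1.png')
E
```

```text
clock: 2.65
tcp_pos: [0.6071, 0.0929, 0.3025]
orientation: [-1.558, 0.225, -0.228]
contact_force: [-0.1, 0.8, 0.7]
grip_width: -0.0
t 2.65 rot tcp [0.0423 0.0319 0.3025] tool yaw -0.2885 F [-0.3  0.7  0.7]
shift cm [-0.03  1.45 -0.09]
```

View pics/s1.png

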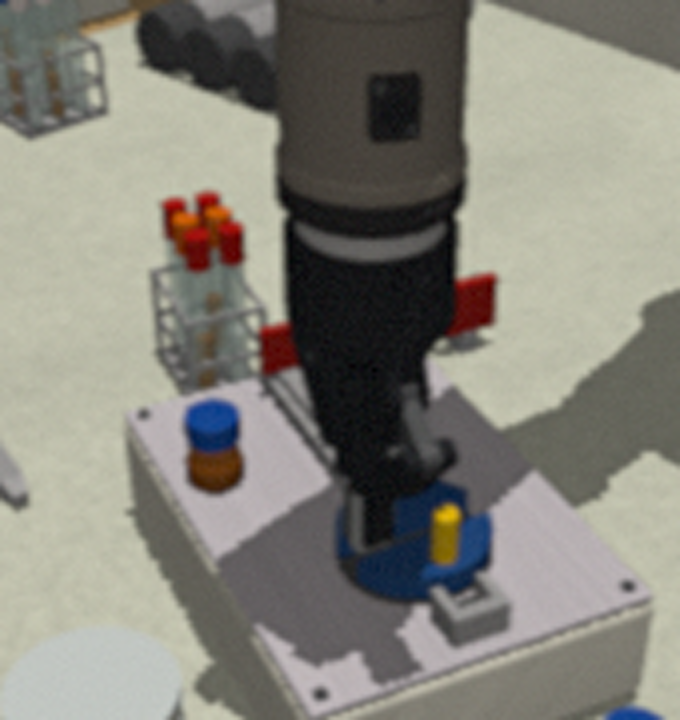

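Run:
```python
from h import *
g=grab_frame('scene'); 
for z in(.129,.122,.116): print(z,((proj(g,[[.6071,.0929,z]])[0]-[160,80])*4).round(0))
```

```text
0.129 [367. 537.]
0.122 [367. 548.]
0.116 [367. 558.]
```

```bash
python3 -m jog '[[[0,1.9,0],0,1],[[0,1.9,0],0,1],[[-1.5,1.9,0],0,1],[[-2.3,1.9,0],0,1],[[-2.8,1.9,0],0,1],[[-3.3,1.9,0],0,1],[[-3.8,1.9,0],0,1],[[-4.3,1.9,0],0,1],[[-4.8,1.9,0],0,1],[[-4.8,1.9,0],0,1]]'; python3 rel.py '[.0,.031,.281]'
python3 - <<'E'
from h import *
g=grab_frame('scene'); crop(g,160,80,330,260,4,'pics/s2.png')
E
```

```text
clock: 4.05
tcp_pos: [0.5605, 0.1052, 0.282]
orientation: [-1.559, 0.228, -0.228]
contact_force: [2.2, -0.2, 0.3]
grip_width: 0.0001
t 4.05 rot tcp [-0.006   0.0304  0.282 ] tool yaw -0.2903 F [2.2 0.4 0.3]
shift cm [0.6  0.1  0.06]
```

View pics/s2.png

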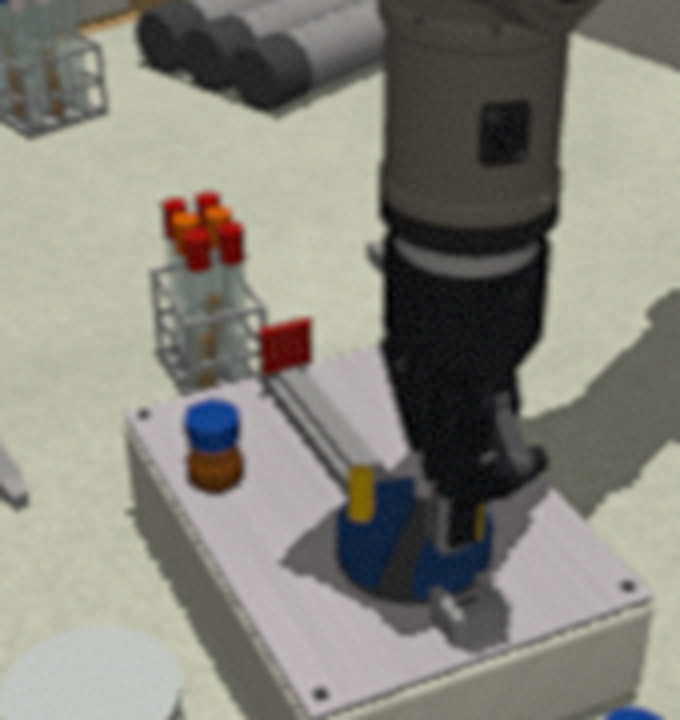

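```bash
python3 -m jog '[[[0.8,0,0],0,1],[[0.8,0,2.8],0,1],[[0.8,0,2.8],0,1],[[-2.4,0,2.8],0,1],[[-2.4,0,2.4],0,1],[[-2.4,0,1.6],0,1],[[-2.4,0,1.0],0,1],[[-2.4,0,0.5],0,1],[[-2.4,0,-0.1],0,1],[[-2.4,0,-0.1],0,1]]'; python3 rel.py '[-.03,.0215,.281]'
python3 - <<'E'
from h import *
g=grab_frame('scene'); crop(g,160,80,330,260,4,'pics/s3.png')
E
```

```text
clock: 5.35
tcp_pos: [0.5365, 0.1144, 0.2817]
orientation: [-1.555, 0.227, -0.223]
contact_force: [-2.4, 6.2, 0.7]
grip_width: 0.0
t 5.35 rot tcp [-0.0315  0.0324  0.2817] tool yaw -0.2867 F [-4.1  5.2  0.7]
shift cm [ 0.15  0.07 -1.09]
```

View pics/s3.png

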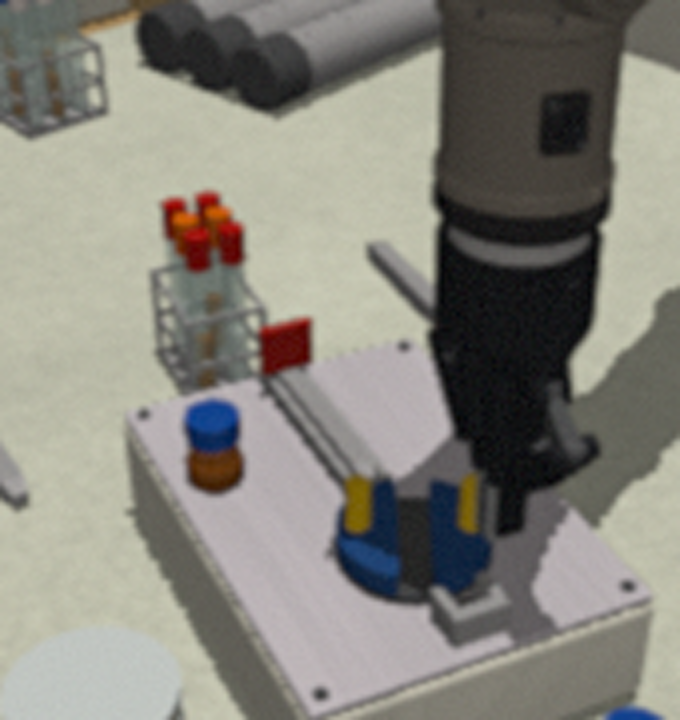

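```bash
python3 -m jog '[[[0,0,-0.3],0,1],[[0,0,-0.6],0,1],[[0,0,-0.6],0,1],[[0,0,-0.6],0,1]]'; python3 rel.py '[-.03,.0215,.281]'
python3 - <<'E'
from h import *
from rel import torot
g=grab_frame('scene'); crop(g,230,180,310,240,10,'pics/s4.png')
E
```

```text
clock: 5.9
tcp_pos: [0.5357, 0.1057, 0.2817]
orientation: [-1.558, 0.228, -0.227]
contact_force: [-0.6, 2.8, 0.8]
grip_width: -0.0001
t 5.9 rot tcp [-0.0299  0.0238  0.2817] tool yaw -0.2899 F [-1.4  2.5  0.8]
shift cm [-0.01  0.07 -0.23]
```

View pics/s4.png

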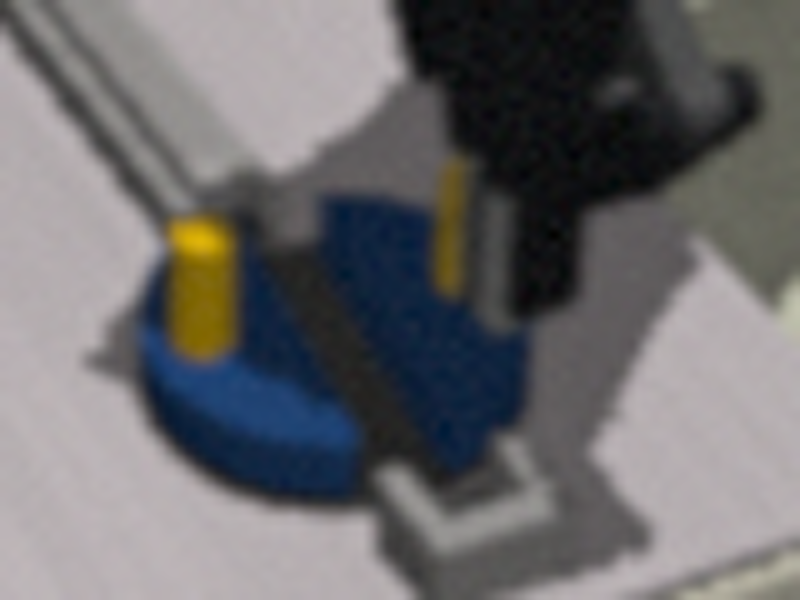

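Run:
```python
from h import *
from rel import torot
g=grab_frame('scene'); f=grab_frame('top')
p=torot(ray(g,((202.5)/10-.5+230,238/10-.5+180),.129)); print(p, 'ang',np.arctan2(p[1],p[0]))
crop(f,190,130,270,190,10,'pics/t4.png')
```

```text
[ 0.0306617 -0.0010018  0.129    ] ang -0.032661096919626494
```

View pics/t4.png

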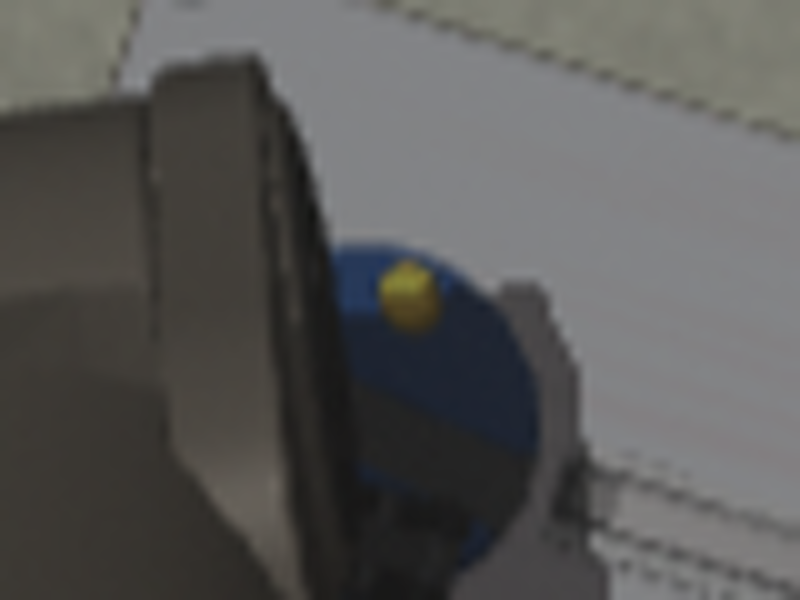

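```bash
python3 -m jog '[[[0,0,1.2],0,1],[[0,-6,1.2],0,1],[[0,-6,1.2],0,1],[[3,-6,-10],0,1],[[3,-6,-18],0,1],[[3,-6,-23.2],0,1],[[3,-6,-23.2],0,1],[[3,-6,-23.2],0,1],[[3,-6,-23.2],0,1]]'; python3 rel.py '[0,-.206,.274]'
python3 - <<'E'
from h import *
g=grab_frame('scene'); crop(g,180,130,330,250,5,'pics/s5.png')
f=grab_frame('top'); crop(f,180,120,330,240,5,'pics/t5.png')
E
```

```text
clock: 7.18
tcp_pos: [0.4983, -0.125, 0.3414]
orientation: [-1.559, 0.228, -0.228]
contact_force: [0.1, -0.3, 0.3]
grip_width: 0.0003
t 7.175 rot tcp [ 2.000e-04 -2.080e-01  3.414e-01] tool yaw -0.2902 F [ 0.2 -0.3  0.3]
shift cm [-0.02  6.74  0.2 ]
```

View pics/s5.png

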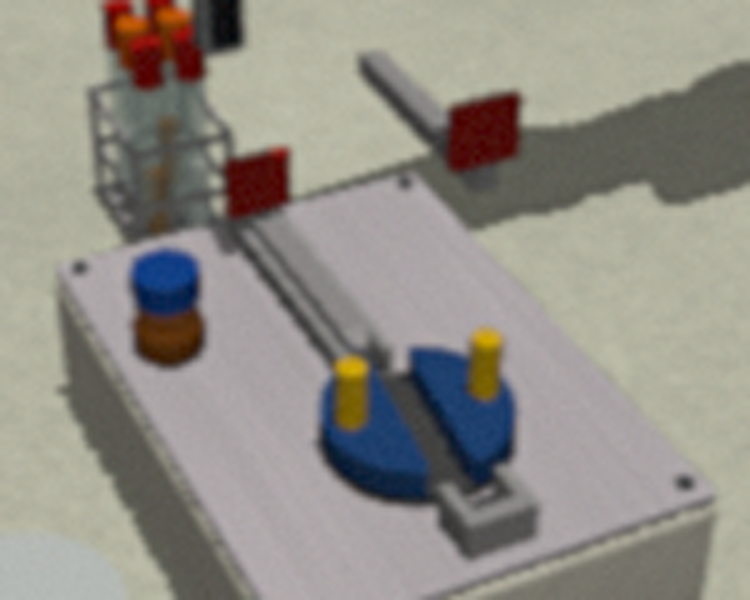

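View pics/t5.png

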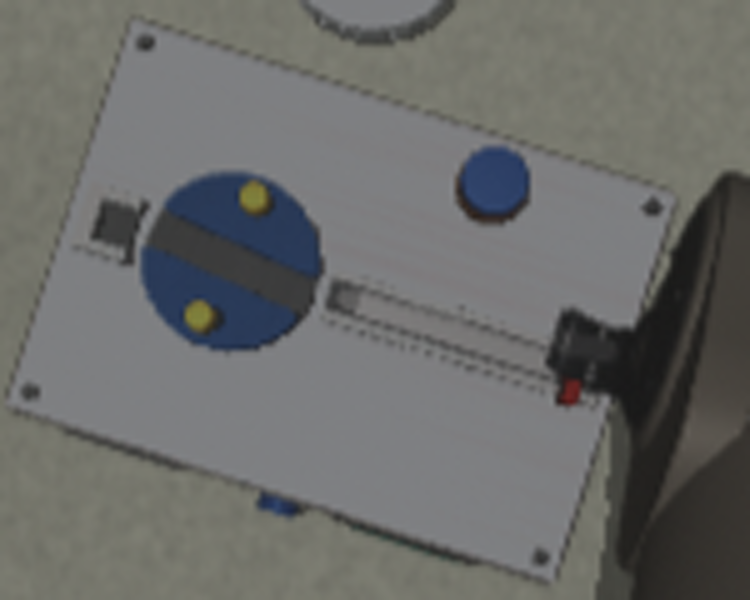

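Run:
```python
from h import *
from rel import torot
g=grab_frame('scene'); f=grab_frame('top')
a,b=[torot(ray(f,((u+.5)/5-.5+180,(v+.5)/5-.5+120),.129)) for u,v in((255,194),(200,315))]
print(a,b,'disc angle',np.arctan2(*(a-b)[[1,0]]))
a,b=[torot(ray(g,((u+.5)/5-.5+180,(v+.5)/5-.5+130),.129)) for u,v in((351,366),(486,338))]
print(a,b,'disc angle',np.arctan2(*(a-b)[[1,0]]))
a,b=[torot(ray(f,((u+.5)/5-.5+180,(v+.5)/5-.5+120),.085)) for u,v in((155,230),(310,293))]
print('slot',a,b,np.arctan2(-(a-b)[0],(a-b)[1]))
```

```text
[ 0.03039005 -0.00425107  0.129     ] [-0.02987519  0.0026264   0.129     ] disc angle -0.11362843689170182
[ 0.0298564  -0.00242542  0.129     ] [-0.0288027   0.00524621  0.129     ] disc angle -0.13004519922770902
slot [0.00347941 0.03932838 0.085     ] [-0.00255108 -0.04005458  0.085     ] -0.0758214468882824
```

The disc reads about -0.11 rad in the top view and -0.13 in the scene view. That meets step 1, but it's marginal for the end tolerance, so I'll nudge the +x post a further 3 mm towards +y.

```bash
python3 -m jog '[[[3,0,6],0,1],[[3,0,12],0,1],[[3,0,16.0],0,1],[[3,0,16.0],0,1],[[3,6,16.0],0,1],[[3,6,16.0],0,1],[[3,6,17.6],0,1],[[3,6,18.2],0,1],[[3,6,18.6],0,1],[[3,6,18.8],0,1]]'; python3 rel.py '[.03,-.0205,.281]'
```

```text
clock: 8.62
tcp_pos: [0.581, 0.046, 0.2827]
orientation: [-1.559, 0.226, -0.229]
contact_force: [1.0, -2.7, 2.1]
grip_width: 0.0003
t 8.625 rot tcp [ 0.0306 -0.0205  0.2827] tool yaw -0.2903 F [ 1.7 -2.3  2.1]
shift cm [-0.06  0.17 -0.  ]
```

Next I back off, rise and return behind the tab, then check the angle again.

```bash
python3 -m jog '[[[0,0,0],0,1],[[0,0,-1.5],0,1],[[0,-6,-1.5],0,1],[[0,-6,-1.5],0,1],[[-3,-6,-8],0,1],[[-3,-6,-14],0,1],[[-3,-6,-18.8],0,1],[[-3,-6,-18.8],0,1],[[-3,-6,-18.8],0,1],[[-3,-6,-18.8],0,1]]'; python3 rel.py '[0,-.206,.274]'
python3 - <<'E'
from h import *
g=grab_frame('scene'); crop(g,180,130,330,250,5,'pics/s6.png')
f=grab_frame('top'); crop(f,180,120,330,240,5,'pics/t6.png')
E
```

```text
clock: 9.88
tcp_pos: [0.4983, -0.1239, 0.3413]
orientation: [-1.558, 0.226, -0.225]
contact_force: [0.5, 1.1, -0.3]
grip_width: 0.0004
t 9.875 rot tcp [ 0.     -0.2069  0.3413] tool yaw -0.2875 F [ 0.1  1.2 -0.3]
shift cm [0.   6.73 0.09]
```

View pics/s6.png

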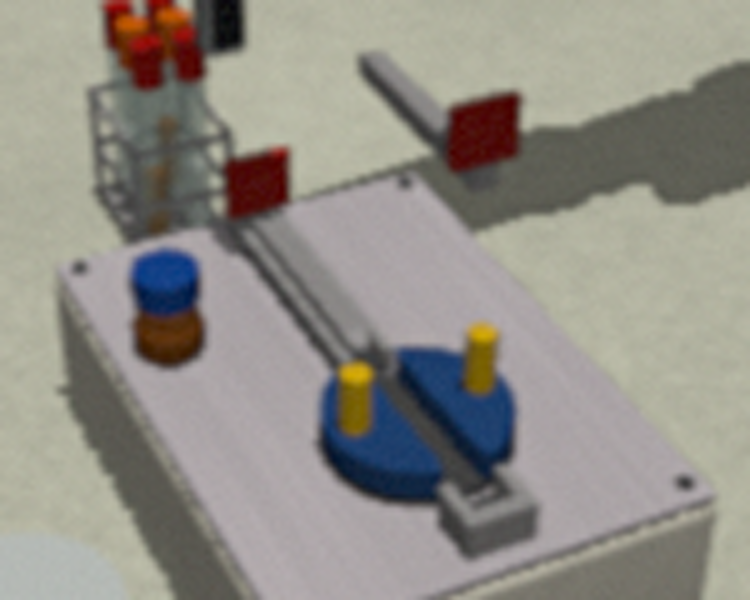

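View pics/t6.png

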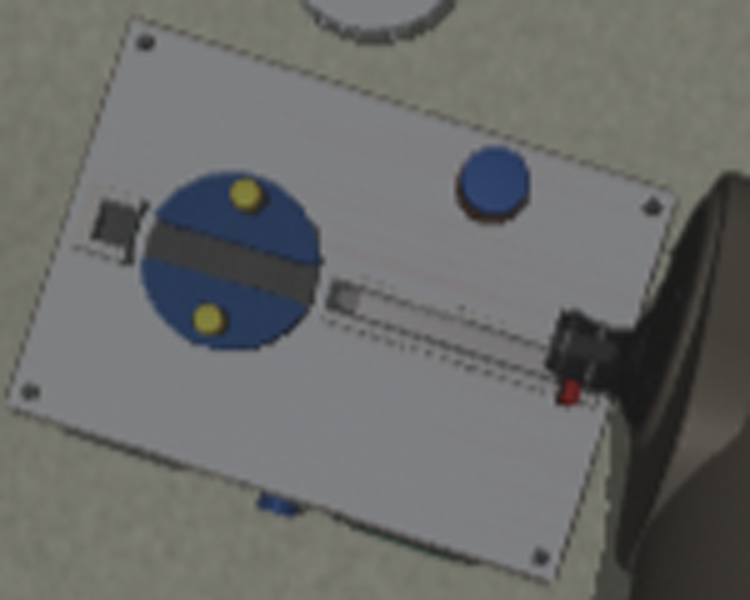

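Run:
```python
from h import *
f=grab_frame('top');g=grab_frame('scene')
for z in(.168,.22,.3): print(z,((proj(f,[[.4983,-.1239,z]])[0]-[180,120])*5).round(0),((proj(g,[[.4983,-.1239,z]])[0]-[180,130])*5).round(0))
crop(f,270,150,330,210,10,'pics/t7.png')
```

```text
0.168 [668. 389.] [219.  45.]
0.22 [685. 386.] [214. -54.]
0.3 [715. 381.] [ 207. -221.]
```

View pics/t7.png

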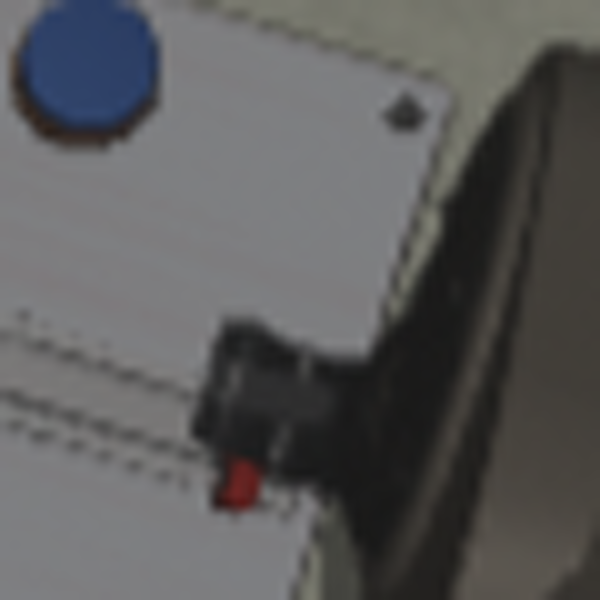

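```bash
python3 -m jog '[[[0,3.5,0],0,1],[[0,6.7,0],0,1],[[0,6.7,0],0,1],[[0,6.7,0],0,1]]'; python3 rel.py '[0,-.188,.274]'
python3 - <<'E'
from h import *
g=grab_frame('scene'); crop(g,200,110,300,190,8,'pics/s8.png')
E
```

```text
clock: 10.58
tcp_pos: [0.4986, -0.1252, 0.2756]
orientation: [-1.559, 0.227, -0.228]
contact_force: [0.5, 0.2, -0.1]
grip_width: 0.0001
t 10.575 rot tcp [ 0.0006 -0.2082  0.2756] tool yaw -0.2896 F [ 0.4  0.3 -0.1]
shift cm [-0.06  0.16  2.02]
```

View pics/s8.png

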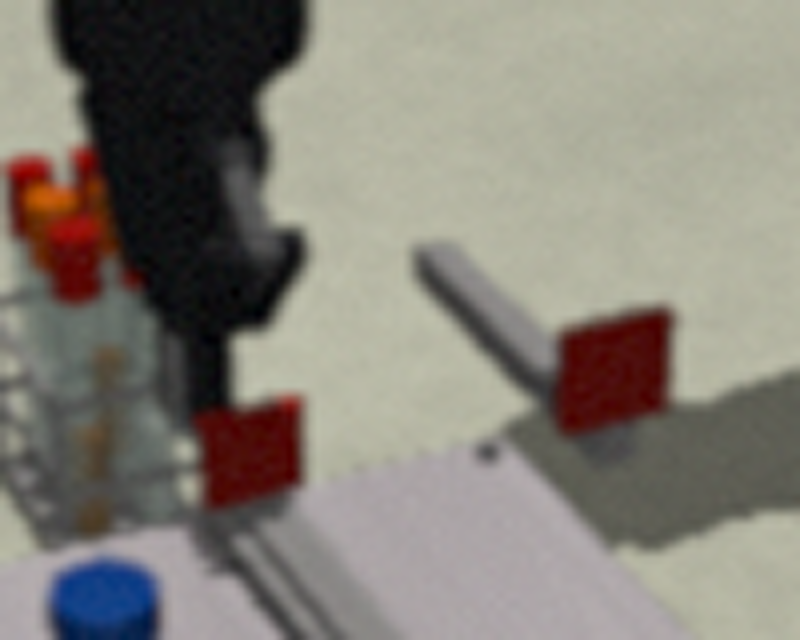

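```bash
python3 -m jog '[[[0,0.1,1.2],0,1],[[0,0.1,2.0],0,1],[[0,0.1,2.6],0,1],[[0,0.1,3.3],0,1],[[0,0.1,4.0],0,1],[[0,0.1,4.7],0,1],[[0,0.1,5.4],0,1],[[0,0.1,6.0],0,1],[[0,0.1,6.4],0,1],[[0,0.1,6.4],0,1]]'; python3 rel.py '[0,-.069,.2745]'
python3 - <<'E'
from h import *
g=grab_frame('scene'); crop(g,200,130,310,240,6,'pics/s9.png')
E
```

```text
clock: 11.88
tcp_pos: [0.5164, -0.0632, 0.2736]
orientation: [-1.558, 0.227, -0.227]
contact_force: [0.2, -0.3, -1.1]
grip_width: -0.0001
t 11.875 rot tcp [-0.     -0.1436  0.2736] tool yaw -0.289 F [ 0.3 -0.2 -1.1]
shift cm [ 0.01 -0.09  7.46]
```

View pics/s9.png

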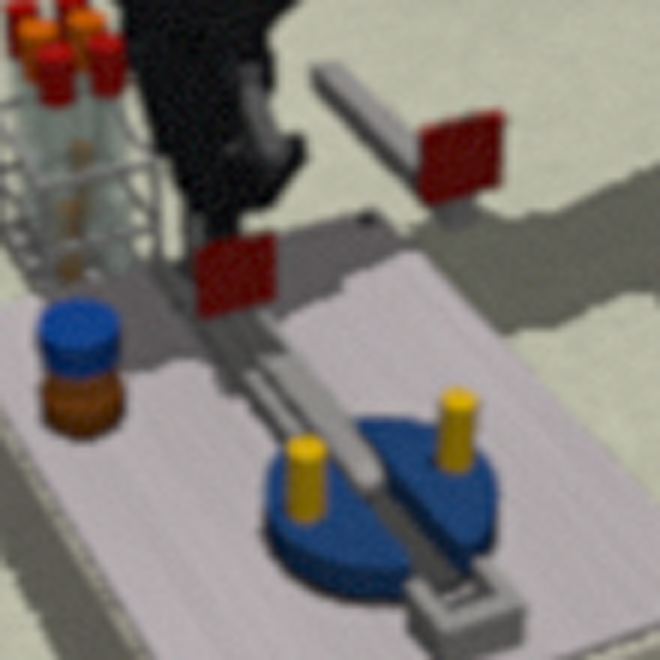

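The bar's tip is entering the slot cleanly at crop pixel (370,480), with the disc still aligned. I keep pushing.

```bash
python3 -m jog '[[[0,0,0.8],0,1],[[0,0,1.6],0,1],[[0,0,2.4],0,1],[[0,0,3.2],0,1],[[0,0,4.0],0,1],[[0,0,4.8],0,1],[[0,0,5.5],0,1],[[0,0,6.1],0,1],[[0,0,6.6],0,1],[[0,0,6.8],0,1]]'; python3 rel.py '[0,-.069,.2745]'
python3 - <<'E'
from h import *
g=grab_frame('scene'); crop(g,200,130,310,240,6,'pics/s10.png')
E
```

```text
clock: 13.18
tcp_pos: [0.5358, 0.0016, 0.2737]
orientation: [-1.559, 0.227, -0.227]
contact_force: [-1.3, -1.2, -0.8]
grip_width: -0.0003
t 13.175 rot tcp [ 1.000e-04 -7.600e-02  2.737e-01] tool yaw -0.2895 F [-0.9 -1.5 -0.8]
shift cm [-0.01 -0.08  0.7 ]
```

View pics/s10.png

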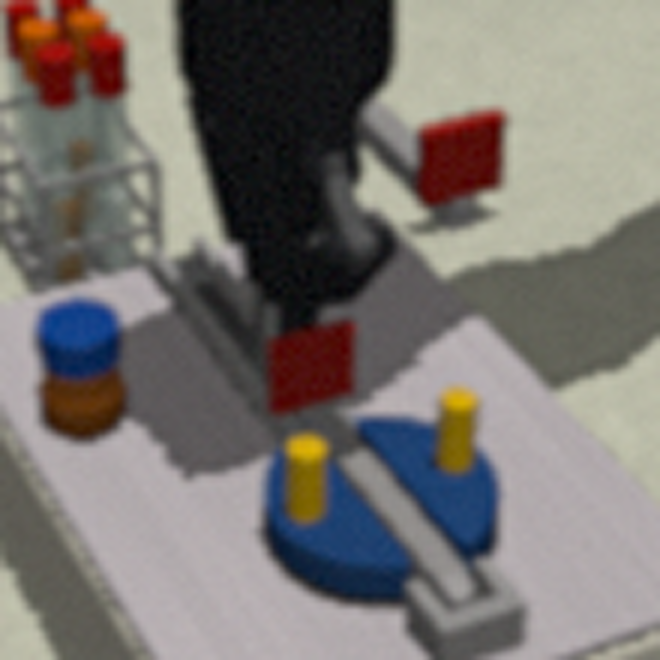

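```bash
python3 -m jog '[[[0,0,0.2],0,1],[[0,0,0.4],0,1],[[0,0,0.5],0,1],[[0,0,0.5],0,1]]'; python3 rel.py '[0,-.069,.2745]'
```

```text
clock: 13.72
tcp_pos: [0.5372, 0.0061, 0.2737]
orientation: [-1.559, 0.227, -0.227]
contact_force: [-0.6, -1.1, 0.7]
grip_width: 0.0001
t 13.725 rot tcp [ 1.000e-04 -7.120e-02  2.737e-01] tool yaw -0.2898 F [-0.3 -1.2  0.7]
shift cm [-0.01 -0.08  0.22]
```

```bash
python3 -m jog '[[[0,0,0.1],0,1],[[0,0,0.2],0,1],[[0,0,0.2],0,1]]'; python3 rel.py '[0,-.069,.2745]'
```

```text
clock: 14.1
tcp_pos: [0.5378, 0.0081, 0.2737]
orientation: [-1.559, 0.227, -0.227]
contact_force: [-0.5, -1.6, -0.6]
grip_width: -0.0002
t 14.1 rot tcp [ 1.000e-04 -6.920e-02  2.737e-01] tool yaw -0.2897 F [-0.1 -1.7 -0.6]
shift cm [-0.01 -0.08  0.02]
```

Only sliding friction so far, with no sign of the stop. I go on in 1 mm rows.

```bash
python3 -m jog '[[[0,0,0.1],0,1],[[0,0,0.2],0,1],[[0,0,0.2],0,1]]'; python3 rel.py '[0,-.069,.2745]'
```

```text
clock: 14.48
tcp_pos: [0.5382, 0.0092, 0.2737]
orientation: [-1.56, 0.228, -0.228]
contact_force: [-1.6, -4.4, 1.3]
grip_width: 0.0003
t 14.475 rot tcp [ 1.000e-04 -6.800e-02  2.737e-01] tool yaw -0.2905 F [-0.3 -4.7  1.3]
shift cm [-0.01 -0.08 -0.1 ]
```

Run:
```python
from h import *
g=grab_frame('scene'); crop(g,240,170,300,240,10,'pics/s11.png')
```

View pics/s11.png

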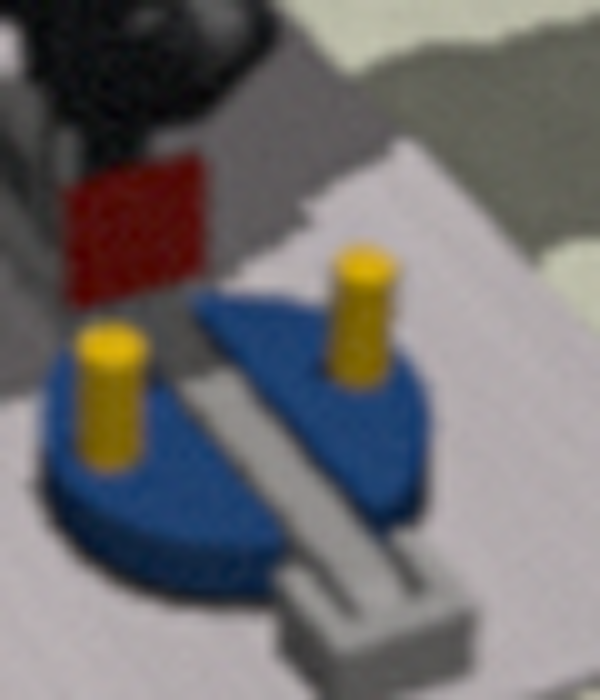

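The force rose to 4.7 N just where the stop is expected, and the picture shows the tip against the keeper's end. One more millimetre should confirm it.

```bash
python3 -m jog '[[[0,0,0.1],0,1],[[0,0,0.1],0,1]]'; python3 rel.py '[0,-.069,.2745]'
```

```text
clock: 14.78
tcp_pos: [0.5383, 0.0094, 0.2737]
orientation: [-1.56, 0.229, -0.228]
contact_force: [-1.8, -6.3, 2.5]
grip_width: -0.0001
t 14.775 rot tcp [ 2.000e-04 -6.770e-02  2.737e-01] tool yaw -0.2913 F [ 0.1 -6.5  2.5]
shift cm [-0.02 -0.08 -0.13]
```

The force went up and the tool barely moved, so the bar is on the stop. I back off straight, rise and check.

```bash
python3 -m jog '[[[0,0,-1.0],0,1],[[0,0,-2.5],0,1],[[0,0,-2.5],0,1],[[0,-6,-2.5],0,1],[[0,-12,-2.5],0,1],[[0,-12,-8],0,1],[[0,-12,-14],0,1],[[0,-12,-18],0,1],[[0,-12,-18],0,1],[[0,-12,-18],0,1]]'
python3 - <<'E'
from h import *
g=grab_frame('scene'); cv2.imwrite('pics/s12f.png',g['image']); crop(g,180,130,330,250,5,'pics/s12.png')
f=grab_frame('top'); crop(f,120,60,400,250,2.8,'pics/t12.png')
crop(f,180,120,330,240,5,'pics/t12c.png')
E
```

```text
clock: 16.02
tcp_pos: [0.4875, -0.1608, 0.3937]
orientation: [-1.558, 0.227, -0.227]
contact_force: [-0.0, 0.1, 0.6]
grip_width: 0.0001
```

View pics/s12.png

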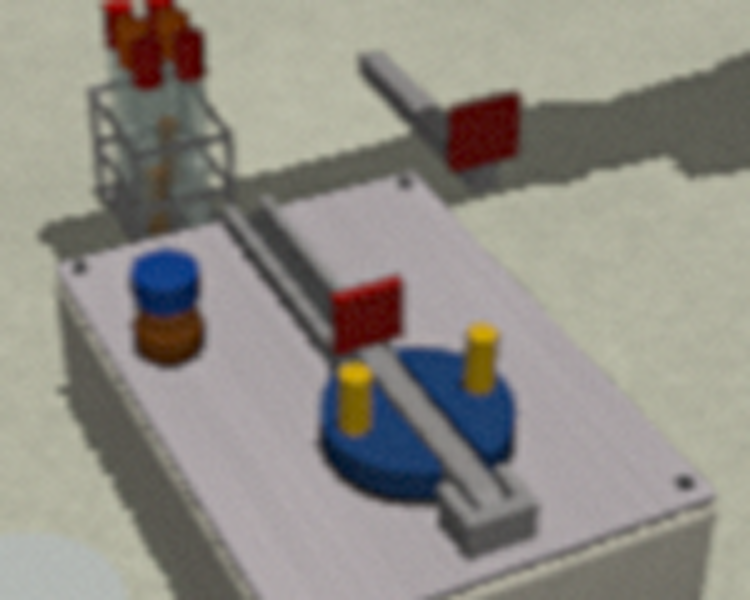

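View pics/t12c.png

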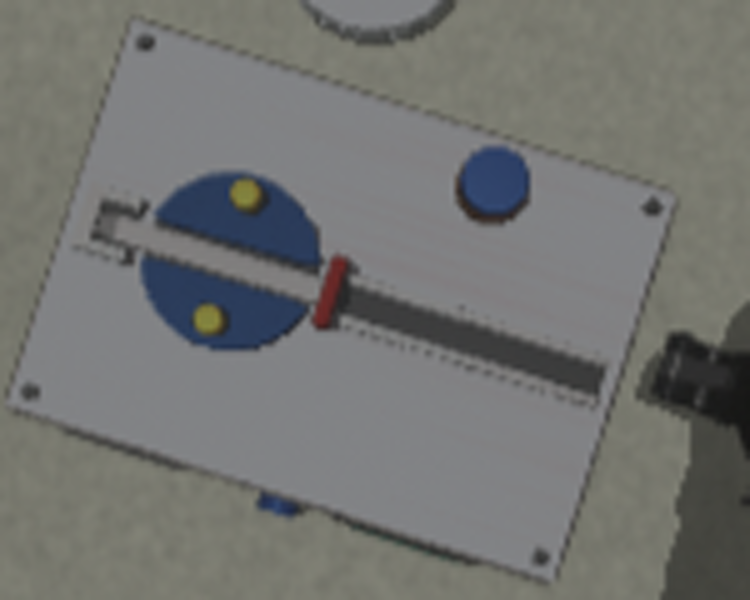

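View pics/s12f.png

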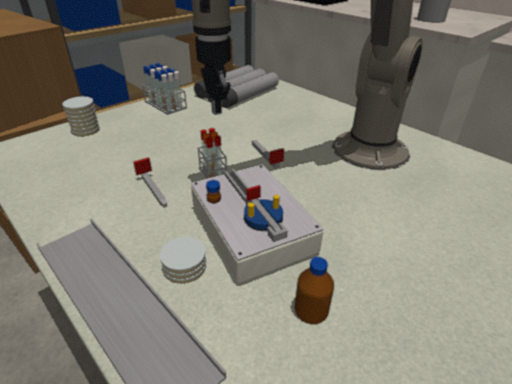

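The bar lies flat through the slot with its tip at the keeper's end, around top-crop pixel (95,222). The tab is at (332,292), the slot is parallel to the bar, and the labware is unmoved.

Run:
```python
from h import *
from rel import torot
f=grab_frame('top'); print('tab top centre',torot(ray(f,(332.5/5-.5+180,292.5/5-.5+120),.129)).round(4))
print(hand_in())
```

```text
tab top centre [-0.0015 -0.0514  0.129 ]
the job is handed in; nothing more can be done
None
```

The hub is locked and the job is handed in; no verdict came back. I turned the disc about 90° with a closed fingertip on the posts, then pushed the bar by its red tab through the slot into the keeper. The whole run took about 16 s.

**Disc angle:** after the first push the disc measured about -0.11 rad in the top view and -0.13 in the scene view. An earlier reading, with the arm partly in the way, had said -0.03. I corrected it with a nudge on the other post, to an estimated +0.02 rad.

**Bar at the stop:** the push force rose from about 1.7 N of sliding friction to 6.5 N, with the fingertip where the stop should be. That puts the bar tip at about y = +0.067 m, against +0.066 m for the stop. The last top view puts the tab centre about 1.5 mm off the centre line at y = -0.051 m, which implies a tip at +0.065 m (±2 mm).

**Final pictures:** they show the bar flat in the slot and the slot parallel to it. The jar, bottle, rack and dishes look upright and unmoved, though I judged that by eye rather than measuring it. The arm is clear of everything.

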